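# Re-hang the parts basket on the sprung loading hook

## Task

Take the parts basket off the plain parking hook and hang it on the sprung hook of the other stand without setting it down on the way, keeping it level so that nothing spills. On the sprung hook, gently slide the basket's cross bar back along the arm against the spring bumper until the bar can go fully down into the notch, then let go so that the spring holds it there.

Things in the scene. Friction and masses are not known exactly. Their poses are not given: they have to be found in the camera images.
- basket: Open aluminium parts basket with stiff steel bail, 0.2 to 0.45 kg. Origin: centre of its underside; z up, y along the cross bar. Tray 90 (x) by 130 (y) by 40 mm high. Two flat straps at y = +-67 mm (14 mm wide in x, 4 mm thick) rise from the tray to the cross bar; a hook arm passes along x through the 131 mm wide window between bar, straps and tray.
- basket_bar (a point): Middle of the basket's round cross bar (10 mm diameter, along the basket's y), on its axis, 120 mm above the basket's origin.
- basket_tab (a point): Middle of the upright grip tab over the middle of the cross bar, 165 mm above the basket's origin: 10 mm thick in x, 30 mm wide in y, free to be pinched between 128 and 190 mm above the origin.
- park_stand: Parking stand, fixed, with the shorter plain hook on which the basket hangs at the start. Origin: centre of the post at the underside of the base plate; z up; the hook arm (20 mm wide, 22 mm deep) runs out along its own -x, its front end 134 mm in front of the post axis. Between the two stands a small fixed vice, under 100 mm high, stands on the bench.
- park_seat (a point): Middle of the parking hook's seat floor, 205 mm above and 110 mm in front of that stand's origin. The seat is 24 mm long; the walls before and behind it are 12 mm higher, the front wall 12 mm long.
- load_stand: Loading stand, fixed, with the longer, sprung hook. Origin: centre of the post (22 mm thick) at the underside of the base plate; z up; the arm, 20 mm wide, 22 mm deep, runs along its own -x, flat top 215 mm above the origin. The arm slides in the post's sleeve and is clamped at a reach that differs each time. Arm and bumper belong to this stand; the basket must never press it with over 25 N.
- load_arm_in (a point): Where the middle of the loading hook's notch WOULD be with the arm pushed fully in: 80 mm in front of the post axis, at the arm's top. The arm is pulled out by 5 to 55 mm, not measured, and the true notch lies that much nearer the robot. From the true notch middle outward: 8 mm to the notch's front edge, flat top up to 76 mm, then a tip from 76 to 86 mm, 14 mm high. Notch 12 mm deep.
- load_bumper_in (a point): Middle of the sprung bumper's face with the arm pushed fully in; it moves out with the arm. The plate stands 15 mm over the arm top and covers the notch: a bar sliding on the flat top meets it 11 mm before the notch middle. It yields towards the post with 3 N at first plus 0.25 N per mm, hard after 13 mm. Pushed 8 to 13 mm, it lets the bar down into the notch, then presses it on the front edge.
- heat_sink: Loose finned heat sink, 22x34x20 mm, lying in the basket; origin at the centre of its underside.
- relay: Loose small relay, 20x28x22 mm, lying in the basket; origin at the centre of its underside.

How it is judged (in metres and radians):
On the way, in this order (a step that is already met when the one before it is completed fails the run):
1. the basket is off the parking hook, in the air (contact force between basket and park_stand below 0.05 N and x of basket in the frame of park_stand below -0.14 m), for 0.2 s.
2. the basket's bar bears on the loading stand's arm or bumper (contact force between basket and load_stand above 0.5 N), for 0.1 s.
At the end, for the whole second after the job is handed in: The basket hangs at rest on the loading stand, bar down in the notch (basket origin 78 to 91.5 mm above the stand's, 75 to 150 mm in front of the post, within 25 mm sideways), level within 0.15 rad, bearing on the stand with over 1 N, heat sink and relay still inside (z of basket in the frame of load_stand between 0.078 and 0.0915 m and x of basket in the frame of load_stand between -0.15 and -0.075 m and y of basket in the frame of load_stand between -0.025 and 0.025 m and angle between basket's own z axis and vertical below 0.15 rad and contact force between basket and load_stand above 1 N and linear speed of basket below 0.03 m/s and z of heat_sink in the frame of basket between -0.005 and 0.04 m and horizontal distance between each of heat_sink, relay and basket below 0.08 m and z of relay in the frame of basket between -0.005 and 0.04 m); the robot touches nothing.
It fails at once if the basket is tipped more than 0.3 rad (angle between basket's own z axis and vertical above 0.3 rad).
It fails at once if the basket is set down (its underside below 40 mm) (height (world z) of basket below 0.04 m).
It fails at once if the basket presses the loading stand with more than 25 N (contact force between basket and load_stand above 25 N).
It also fails if it takes over 66 s, if anything falls off the work surface, if the arm or the gripper's body presses on something with over 40 N, if the wrist force passes 120 N, or if a joint passes its speed limit or range.

## Robot

A 7-joint arm with a two-finger parallel gripper is mounted at the origin on a cart in front of the work surface, level with it; the furniture and walls round the work are solid. World frame = base frame: x ahead of the robot, y to its left, z up, the work surface at z = 0. Lengths are in mm, angles in rad, forces in N, time in s.
With the tool pointing down it reaches from about 425 to 875 mm from the base axis. Payload 4.7 kg.
Tool frame: the origin (TCP) lies on the centre line of the jaws, within the pads' length; the fingertips stand 8 mm ahead of it and the grasp point (between the pads) lies 11 mm behind it; z points along the fingers, y is the line along which they close (so a half turn about z gives the same grasp; the last joint's range is limited). The gripper opens to 85 mm and grips with 20 to 120 N. Pads are 22 mm wide; open, the fingers measure 114 mm over their backs; the gripper's body (76 mm by 85 mm) begins 54 mm behind the grasp point. The pads swing forward as they close: fully open they stand 13 mm farther back than shut.
Start: joints at [1.151, 0.321, -0.07, 1.45, 0.023, 1.371, -0.057], TCP at [273.193, -589.822, 239.349] pointing down, gripper open.
Joint ranges: [-2.86, 2.86], [-0.3, 2.09], [-1.38, 1.24], [0.06, 2.45], [-1.56, 4.7], [0.09, 2.05], [-2.69, 2.69]. Speed limits (rad/s): [2.57, 2.57, 3.14, 3.14, 3.14, 3.14, 3.14].

## Interface

Orientations are given as [roll, pitch, yaw] about the fixed x, y, z axes, in that order (R = Rz(yaw) Ry(pitch) Rx(roll)).
In Python, from bench import bot, vision gives the robot as it stands. The module is installed in compiled form; this text tells all that it offers.
- The arm moves only by the tool carry_out, never from a script. Its argument "increments" is a list of rows, each a list of 2 entries, a list of its own where there are three numbers: the shift along the tool's x, y, z scaled (see below), then the turn, a rotation vector about the tool's x, y, z scaled (see below). A call has 1 to 10 rows; each row is the pose to reach, as a shift and turn from the pose commanded when the call began, along the tool's axes at that moment; what a row does not reach only later rows make up. The controller multiplies each number of a shift by 0.2 m and each number of a turn by 30 degrees. A row lasts 1/10 s, in which the tool goes at most 50 mm and 8.59 degrees, less where a joint would pass 70% of its speed; a pose out of reach is approached as far as the arm can. A call with a number of a shift or a turn outside -1 to 1 is refused whole. A call with a gripper value outside its range is refused whole. "claw" is the closure, from 0 (fully open) to 1 (shut), set as the call begins (left out, the last holds). The fingers move at their own pace and stop on an object; "newtons" is the grip in N (left out, the last holds). Time passes only in rows, so rows that repeat a pose let the fingers close. It gives the time, the measured TCP pose, the force, the opening and the grip force at its end, in the units of the state.
- bot.sense(): the state, without advancing time (a new reading comes with each control period).
- vision.grab_frame(name): name is "side" or "top"; returns the picture (480x640x3 uint8, red, green, blue); there is no depth.
- vision.calibration(name): a dict with "vertical_fov" (degrees; the focal length in pixels is half the picture's height over the tangent of half this angle, whatever the lens; pixels are square), "cx", "cy" (the principal point, pixels), "origin" and "rotation" of the camera in the world. Camera axes: x right, y down, z forward; pixel columns grow to the right and rows downward; lengths in mm; the calibration is good to about 2 mm. A picture is of the moment at which its call begins. calibration takes no time and is no camera call.
- bot.sign_off(): hands the job in; it is judged then, once.
The state is a dict: "clock": time; "q": joint angles; "joint_velocities": joint speeds; "joint_torque": joint torques, N m; "eef_pos": TCP position; "tool_rot": TCP orientation; "wrist_force": force on the tool from outside, world axes, zero at the start; "ft_torque": the same for the moment, N m; "finger_gap": opening from 0.0 (shut) to 1.0 (fully open); "gripper_force": force on a finger pad.
Only numpy, scipy, OpenCV 4.12 (cv2) and the standard library are available. Lean on these libraries where they do the work, as an engineer would, in place of code of your own. Each camera call takes 0.05 s, during which the arm holds its last target. There are 200 camera calls.

## Working session

There is one attempt and no reset: what is moved stays moved. The work goes in short steps, Python scripts to look and compute and a tool call to move; the robot and the scene stay as the last step left them, time stands still between calls to the robot, and variables do not carry over. Pictures are saved under pics/ and viewed, at most 11 in all, crops included, and the job is handed in when it is done.

Besides the shell and the picture viewer there is one more tool, called after "Emit:" as name([rows], argument=value, ...), one row to a line, values as JSON. carry_out: Moves the arm, as the interface text tells. Shifts and turns lie within -1 to 1; 1 stands for 0.2 m of shift or 30 degrees of turn. Its arguments: {"type":"object","properties":{"increments":{"type":"array","items":{"type":"array"}},"claw":{"type":"number"},"newtons":{"type":"number"}},"required":["increments"]}

```bash
mkdir -p pics; python3 - <<'E'
from bench import bot, vision
import cv2
s=bot.sense(); print({k:s[k] for k in("clock","eef_pos","tool_rot","finger_gap","wrist_force")})
for n in("side","top"):
    im=vision.grab_frame(n); cv2.imwrite(f"pics/{n}0.png",im[:,:,::-1].copy()); print(n,vision.calibration(n))
E
```

```text
{'clock': 0.0, 'eef_pos': array([ 272.94740927, -589.34692503,  238.22997915]), 'tool_rot': array([-3.13970733e+00,  1.04660784e-04,  4.33828847e-01]), 'finger_gap': 0.9971143438927514, 'wrist_force': array([ 1.18212919, -0.18235246, -0.17355447])}
side {'vertical_fov': 45.75962868978726, 'cx': 324.45400073802506, 'cy': 235.35713055827486, 'origin': array([  319.42142555, -1345.09186765,   806.6731551 ]), 'rotation': array([-2.04382735,  0.00938538, -0.23599722])}
top {'vertical_fov': 42.50067790499298, 'cx': 321.3839130452243, 'cy': 241.20892384787953, 'origin': array([ 339.43528355, -137.69980636, 1488.6320607 ]), 'rotation': array([-2.94057475, -0.00596081, -1.61974386])}
```

View pics/side0.png

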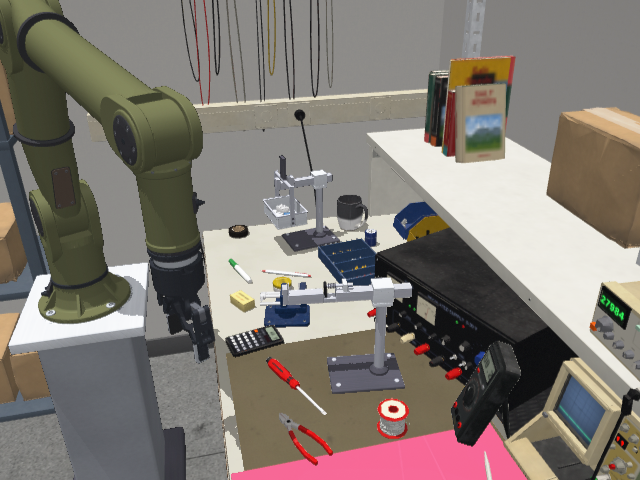

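View pics/top0.png

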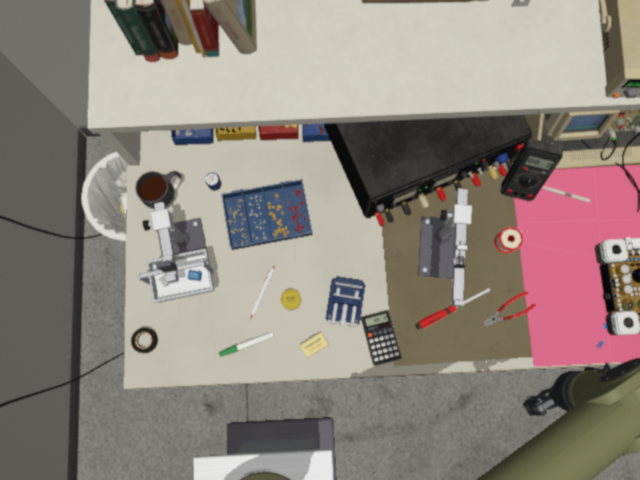

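```bash
cat > h.py <<'E'
import numpy as np, cv2
from bench import bot, vision
from scipy.spatial.transform import Rotation as R
def cam(n):
    c=vision.calibration(n); f=240/np.tan(np.radians(c["vertical_fov"]/2))
    return f,c["cx"],c["cy"],np.array(c["origin"]),R.from_euler("xyz",c["rotation"]).as_matrix()
def ray(n,u,v):
    f,cx,cy,o,M=cam(n); d=M@np.array([(u-cx)/f,(v-cy)/f,1]); return o,d/np.linalg.norm(d)
def proj(n,P):
    f,cx,cy,o,M=cam(n); p=M.T@(np.array(P)-o); return np.array([cx+f*p[0]/p[2],cy+f*p[1]/p[2]])
def atz(n,u,v,z):
    o,d=ray(n,u,v); return o+d*(z-o[2])/d[2]
def tri(uv1,uv2):
    A=np.zeros((3,3));b=np.zeros(3);rs=[ray("side",*uv1),ray("top",*uv2)]
    for o,d in rs:
        P=np.eye(3)-np.outer(d,d);A+=P;b+=P@o
    X=np.linalg.solve(A,b); return X,[np.linalg.norm(np.cross(X-o,d)) for o,d in rs]
def crop(im,u,v,w,h,s):
    return cv2.resize(im[v:v+h,u:u+w],None,fx=s,fy=s,interpolation=cv2.INTER_CUBIC)
E
python3 - <<'E'
from h import *
s=cv2.imread("pics/side0.png");t=cv2.imread("pics/top0.png")
a=np.hstack([crop(s,250,140,100,75,4),crop(s,255,260,160,75*8//5,2.5)])
b=np.hstack([crop(t,130,195,100,75,4),crop(t,400,185,100,75,4)])
b2=crop(t,415,185,100,130,3)
cv2.imwrite("pics/c1.png",np.vstack([a,b]))
for p in [(600,-300,0),(600,200,0)]: print(proj("side",p),proj("top",p))
E
```

```text
[339.85074801 331.54790434] [378.68364037 255.32561367]
[298.36984112 236.80884851] [174.23135955 264.98328076]
```

View pics/c1.png

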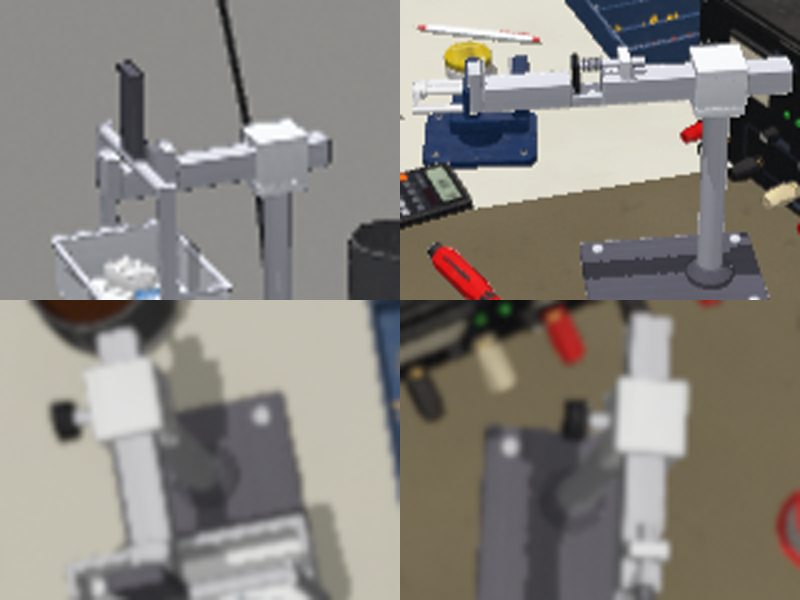

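```bash
python3 - <<'E'
from h import *
s=cv2.imread("pics/side0.png");t=cv2.imread("pics/top0.png")
a=np.hstack([crop(t,135,195,85,60*2,5)[:600],crop(t,435,190,50,120,5)])[:600]
b=crop(t,450,250,0+1,1,1)
cv2.imwrite("pics/c2.png",a); print(a.shape)
E
```

```text
(600, 675, 3)
```

View pics/c2.png

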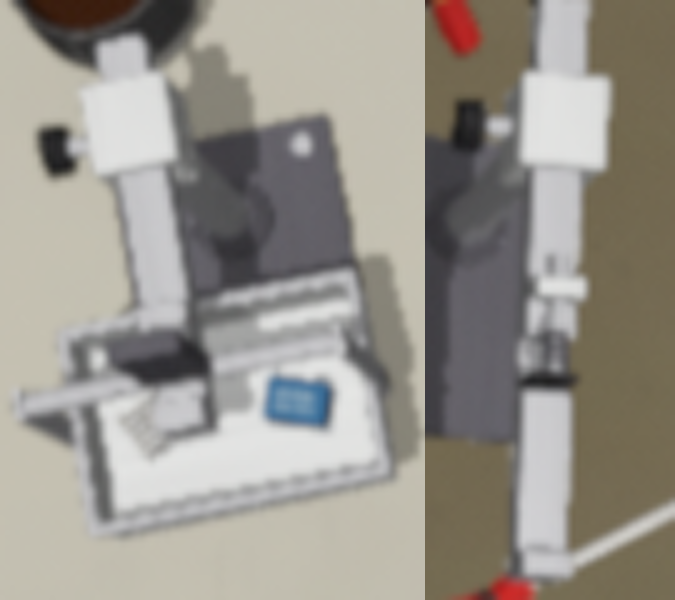

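```bash
python3 - <<'E'
from h import *
np.set_printoptions(precision=1,suppress=True)
P=lambda x,y:(135+x/5,195+y/5)
L=lambda x,y:(435+(x-425)/5,190+y/5)
SP=lambda x,y:(250+x/4,140+y/4)
SL=lambda x,y:(255+(x-400)/2.5,260+y/2.5)
print("bar far",tri(SP(100,128),P(18,405)),"near",tri(SP(170,187),P(345,342)))
a=atz("top",*L(556.5,172),215);b=atz("top",*L(545.5,545),215);print("arm axis",a,b,np.degrees(np.arctan2(*(a-b)[1::-1])))
for n,p,z in [("tip front top",L(546,552),229),("tip front lower",L(546,578),229),("tip back top",L(547,548),229),("bumper",L(549,385),230)]: print(n,atz("top",*p,z))
for n,p,z in [("slv",L(567,122),235)]: print(n,atz("top",*p,z))
print("park slv",atz("top",*P(128,122),225), [atz("top",*P(x,y),217) for x,y in((148,170),(165,300))])
print("side tip top near corners",tri(SL(468,62),L(547,575)),tri(SL(575,72),L(549,385)))
E
```

```text
bar far (array([542.5, 226.7, 209.6]), [np.float64(1.0522048181658088), np.float64(1.0522048181660044)]) near (array([565.6,  89.2, 213.9]), [np.float64(2.6471833063346972), np.float64(2.6471833063344303)])
arm axis [ 620.5 -456.2  215. ] [ 462.8 -436.7  215. ] -7.042368356801558
tip front top [ 458.6 -433.3  229. ]
tip front lower [ 448.  -432.3  229. ]
tip back top [ 460.2 -433.9  229. ]
bumper [ 527.3 -440.8  230. ]
slv [ 637.3 -457.6  235. ]
park slv [659.1 177.4 225. ] [array([639.9, 170.9, 217. ]), array([583.8, 163.7, 217. ])]
side tip top near corners (array([ 449.9, -432.3,  232. ]), [np.float64(0.9960987228805599), np.float64(0.9960987228804713)]) (array([ 530.3, -444. ,  217.5]), [np.float64(1.1852717815365768), np.float64(1.1852717815364455)])
```

```bash
cat >> h.py <<'E'
def plan(*wps):
    """world TCP waypoints (x,y,z,yaw deg, tool down) -> tool-frame scaled shift and turn per call"""
    s=bot.sense(); p=np.array(s["eef_pos"]); r=R.from_euler("xyz",s["tool_rot"])
    print("now",p.round(1),np.degrees(s["tool_rot"]).round(2),"t",s["clock"])
    for w in wps:
        q=np.array(w[:3],float); g=R.from_euler("xyz",[180,0,w[3]],degrees=True)
        print(w,"shift",(r.inv().apply(q-p)/200).round(3),"turn",(np.degrees((r.inv()*g).as_rotvec())/30).round(3)); p,r=q,g
E
python3 -c "
from h import *
plan((330,-430,340,45),(400,-230,340,70),(470,-30,340,92),(554,158,330,99.5))"
```

```text
now [ 273.  -589.4  238.3] [-1.799e+02  1.000e-02  2.486e+01] t 0.1
(330, -430, 340, 45) shift [ 0.594 -0.604 -0.507] turn [-0.003 -0.    -0.671]
(400, -230, 340, 70) shift [ 0.955 -0.46  -0.   ] turn [-0.     0.    -0.833]
(470, -30, 340, 92) shift [ 1.059 -0.013 -0.   ] turn [ 0.     0.    -0.733]
(554, 158, 330, 99.5) shift [0.925 0.453 0.05 ] turn [-0.    0.   -0.25]
```

Emit:
carry_out([
  [[0,0,-0.25],[0,0,0]],
  [[0.1,-0.1,-0.507],[0,0,-0.2]],
  [[0.35,-0.35,-0.507],[0,0,-0.45]],
  [[0.594,-0.604,-0.507],[0,0,-0.671]],
  [[0.594,-0.604,-0.507],[0,0,-0.671]],
  [[0.594,-0.604,-0.507],[0,0,-0.671]],
], claw=0.4)

```text
clock: 0.7
eef_pos: [334.6, -423.7, 341.8]
tool_rot: [3.141, -0.002, 0.796]
wrist_force: [-0.2, -0.1, 0.2]
finger_gap: 0.597
gripper_force: 0.0
```

Emit:
carry_out([
  [[0.2,-0.1,0],[0,0,-0.2]],
  [[0.4,-0.2,0],[0,0,-0.4]],
  [[0.6,-0.3,0],[0,0,-0.6]],
  [[0.8,-0.4,0],[0,0,-0.833]],
  [[0.955,-0.46,0],[0,0,-0.833]],
  [[0.955,-0.46,0],[0,0,-0.833]],
])

```text
clock: 1.3
eef_pos: [402.4, -225.2, 341.0]
tool_rot: [3.141, -0.001, 1.23]
wrist_force: [-0.1, 0.2, -0.3]
finger_gap: 0.598
gripper_force: 0.0
```

Emit:
carry_out([
  [[0.2,0,0],[0,0,-0.2]],
  [[0.4,0,0],[0,0,-0.4]],
  [[0.6,0,0],[0,0,-0.6]],
  [[0.8,0,0],[0,0,-0.733]],
  [[1,0,0],[0,0,-0.733]],
  [[1,0,0],[0,0,-0.733]],
])

```text
clock: 1.9
eef_pos: [469.9, -36.9, 340.7]
tool_rot: [3.141, -0.002, 1.614]
wrist_force: [-1.1, 0.6, 0.4]
finger_gap: 0.603
gripper_force: 0.0
```

```bash
python3 -c "
from h import *
plan((554,158,330,99.5),(554,158,249,99.5))"
```

```text
now [469.9 -36.9 340.7] [ 1.7995e+02 -1.2000e-01  9.2460e+01] t 1.9
(554, 158, 330, 99.5) shift [0.956 0.462 0.056] turn [ 0.002 -0.004 -0.235]
(554, 158, 249, 99.5) shift [ 0.    -0.     0.405] turn [0. 0. 0.]
```

Emit:
carry_out([
  [[0.2,0.1,0],[0,0,-0.1]],
  [[0.4,0.2,0],[0,0,-0.235]],
  [[0.6,0.3,0.03],[0,0,-0.235]],
  [[0.8,0.4,0.056],[0,0,-0.235]],
  [[0.956,0.462,0.056],[0,0,-0.235]],
  [[0.956,0.462,0.056],[0,0,-0.235]],
  [[0.956,0.462,0.056],[0,0,-0.235]],
])

```text
clock: 2.6
eef_pos: [554.9, 151.0, 328.6]
tool_rot: [-3.14, 0.0, 1.728]
wrist_force: [0.3, -1.0, 0.0]
finger_gap: 0.601
gripper_force: 0.0
```

```bash
python3 - <<'E'
from h import *
plan((554,158,249,99.5))
s=vision.grab_frame("side")[:,:,::-1].copy()
cv2.imwrite("pics/c3.png",crop(s,230,100,130,110,5))
print(tri((282.5,157),(0,0)) and "", [proj("side",p) for p in ((554,158,210),(554,158,280),(554,158,241))])
E
```

```text
now [554.9 151.  328.6] [-1.799e+02  1.000e-02  9.901e+01] t 2.6
(554, 158, 249, 99.5) shift [0.036 0.002 0.398] turn [-0.003  0.    -0.016]
 [array([283.16726359, 179.73987674]), array([282.1043732 , 156.34034032]), array([282.70175592, 169.4917234 ])]
```

View pics/c3.png

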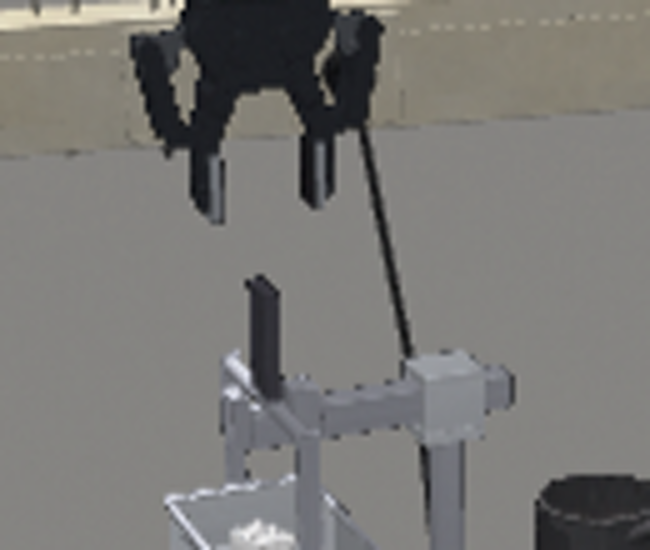

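Emit:
carry_out([
  [[0,0,0.1],[0,0,0]],
  [[0,0,0.2],[0,0,0]],
  [[0,0,0.3],[0,0,0]],
  [[0,0,0.36],[0,0,0]],
  [[0,0,0.398],[0,0,0]],
  [[0,0,0.398],[0,0,0]],
  [[0,0,0.398],[0,0,0]],
  [[0,0,0.398],[0,0,0]],
])

```text
clock: 3.45
eef_pos: [555.1, 152.1, 250.9]
tool_rot: [3.14, 0.0, 1.728]
wrist_force: [0.0, -0.1, 0.3]
finger_gap: 0.597
gripper_force: 0.0
```

```bash
python3 - <<'E'
from h import *
plan((554,158,249,99.5))
s=vision.grab_frame("side")[:,:,::-1].copy()
t=vision.grab_frame("top")[:,:,::-1].copy()
cv2.imwrite("pics/c4.png",np.hstack([crop(s,240,110,80,100,5),crop(t,130,200,80,100,5)]))
E
```

```text
now [555.1 152.1 250.9] [1.799e+02 1.000e-02 9.901e+01] t 3.45
(554, 158, 249, 99.5) shift [ 0.03  -0.001  0.01 ] turn [ 0.003  0.    -0.016]
```

View pics/c4.png

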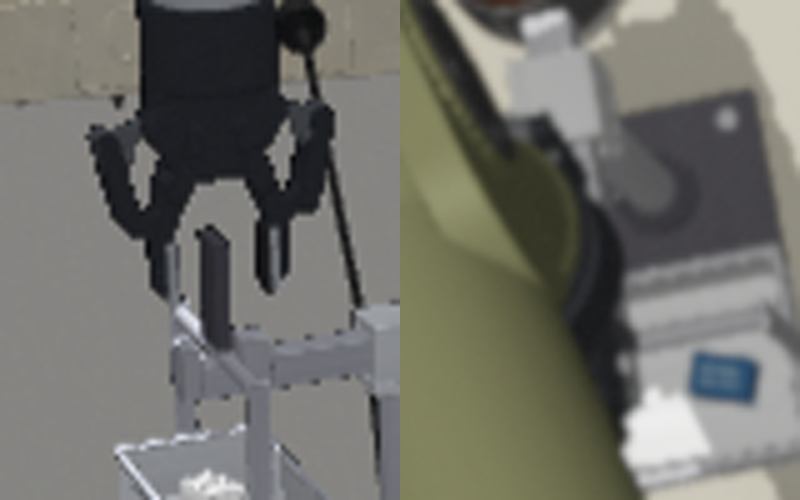

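Emit:
carry_out([
  [[0.03,0,0.01],[0,0,-0.016]],
  [[0.03,0,0.015],[0,0,-0.016]],
  [[0.03,0,0.015],[0,0,-0.016]],
])

```text
clock: 3.85
eef_pos: [553.4, 158.4, 246.7]
tool_rot: [-3.141, -0.0, 1.737]
wrist_force: [0.9, 0.2, -0.0]
finger_gap: 0.6
gripper_force: 0.0
```

Emit:
carry_out([
  [[0,0,0],[0,0,0]],
  [[0,0,0],[0,0,0]],
  [[0,0,0],[0,0,0]],
  [[0,0,0],[0,0,0]],
  [[0,0,0],[0,0,0]],
  [[0,0,0],[0,0,0]],
  [[0,0,0],[0,0,0]],
], claw=1, newtons=70)

```text
clock: 4.55
eef_pos: [553.7, 157.9, 247.0]
tool_rot: [3.141, 0.0, 1.736]
wrist_force: [1.7, 0.1, 0.4]
finger_gap: 0.11
gripper_force: 68.2
```

Emit:
carry_out([
  [[0,0,-0.01],[0,0,0]],
  [[0,0,-0.03],[0,0,0]],
  [[0,0,-0.05],[0,0,0]],
  [[0,0,-0.075],[0,0,0]],
  [[0,0,-0.1],[0,0,0]],
  [[0,0,-0.12],[0,0,0]],
  [[0,0,-0.13],[0,0,0]],
  [[0,0,-0.135],[0,0,0]],
  [[0,0,-0.135],[0,0,0]],
])

```text
clock: 5.45
eef_pos: [553.6, 157.9, 273.9]
tool_rot: [3.142, 0.0, 1.736]
wrist_force: [0.3, -0.1, -3.4]
finger_gap: 0.106
gripper_force: 68.1
```

```bash
python3 - <<'E'
from h import *
s=bot.sense();x,y,z=s["eef_pos"];print(s["wrist_force"],s["ft_torque"])
c,sn=np.cos(np.radians(9.5)),np.sin(np.radians(9.5))
bx,by=x-85*c,y-85*sn
plan((bx,by,z,99.5),(465,-30,z+15,93),(440,-200,z+15,89),(425,-330,z+10,85),(415,-431,z+10,82.8))
s=vision.grab_frame("side")[:,:,::-1].copy()
cv2.imwrite("pics/c5.png",crop(s,240,110,100,110,5))
E
```

```text
[ 0.28774454 -0.05056496 -3.41228143] [-0.01095    -0.03667386  0.00683204]
now [553.6 157.9 273.9] [180.     0.    99.49] t 5.45
(np.float64(469.7679736390803), np.float64(143.87059265098162), np.float64(273.9357373728711), 99.5) shift [-0.    -0.425 -0.   ] turn [ 0.  0. -0.]
(465, -30, np.float64(288.9357373728711), 93) shift [-0.853 -0.167 -0.075] turn [ 0.    -0.     0.217]
(440, -200, np.float64(288.9357373728711), 89) shift [-0.842 -0.169 -0.   ] turn [ 0.    -0.     0.133]
(425, -330, np.float64(283.9357373728711), 85) shift [-0.651 -0.064  0.025] turn [ 0.    -0.     0.133]
(415, -431, np.float64(283.9357373728711), 82.8) shift [-0.507 -0.006 -0.   ] turn [-0.    -0.     0.073]
```

View pics/c5.png

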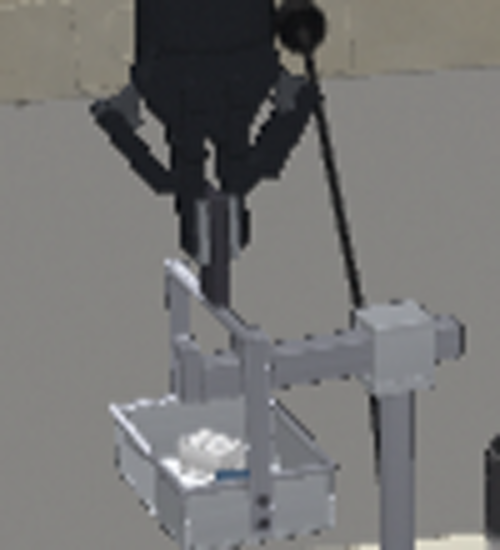

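Emit:
carry_out([
  [[0,-0.03,0],[0,0,0]],
  [[0,-0.09,0],[0,0,0]],
  [[0,-0.16,0],[0,0,0]],
  [[0,-0.23,0],[0,0,0]],
  [[0,-0.3,0],[0,0,0]],
  [[0,-0.36,0],[0,0,0]],
  [[0,-0.4,0],[0,0,0]],
  [[0,-0.42,0],[0,0,0]],
  [[0,-0.425,0],[0,0,0]],
  [[0,-0.425,0],[0,0,0]],
])

```text
clock: 6.5
eef_pos: [470.0, 143.9, 273.9]
tool_rot: [3.141, 0.0, 1.736]
wrist_force: [-0.2, -0.2, -3.3]
finger_gap: 0.105
gripper_force: 68.2
```

Emit:
carry_out([
  [[-0.04,-0.01,-0.005],[0,0,0.01]],
  [[-0.12,-0.025,-0.012],[0,0,0.03]],
  [[-0.22,-0.045,-0.02],[0,0,0.055]],
  [[-0.34,-0.067,-0.03],[0,0,0.085]],
  [[-0.46,-0.09,-0.04],[0,0,0.117]],
  [[-0.58,-0.114,-0.05],[0,0,0.147]],
  [[-0.7,-0.137,-0.06],[0,0,0.177]],
  [[-0.79,-0.155,-0.07],[0,0,0.2]],
  [[-0.84,-0.165,-0.075],[0,0,0.213]],
  [[-0.853,-0.167,-0.075],[0,0,0.217]],
])

```text
clock: 7.5
eef_pos: [465.1, -31.0, 288.9]
tool_rot: [-3.142, -0.0, 1.621]
wrist_force: [0.5, -0.2, -3.1]
finger_gap: 0.107
gripper_force: 68.2
```

Emit:
carry_out([
  [[-0.04,-0.008,0],[0,0,0.006]],
  [[-0.12,-0.024,0],[0,0,0.02]],
  [[-0.22,-0.044,0],[0,0,0.035]],
  [[-0.34,-0.068,0],[0,0,0.054]],
  [[-0.46,-0.092,0],[0,0,0.073]],
  [[-0.58,-0.116,0],[0,0,0.092]],
  [[-0.7,-0.14,0],[0,0,0.11]],
  [[-0.79,-0.158,0],[0,0,0.125]],
  [[-0.83,-0.167,0],[0,0,0.132]],
  [[-0.842,-0.169,0],[0,0,0.133]],
])

```text
clock: 8.5
eef_pos: [439.7, -200.5, 288.7]
tool_rot: [-3.141, -0.0, 1.552]
wrist_force: [0.7, 1.5, -2.9]
finger_gap: 0.106
gripper_force: 68.2
```

```bash
python3 - <<'E'
from h import *
plan((425,-330,284,85),(415,-430,284,82.8))
E
```

```text
now [ 439.7 -200.5  288.7] [-1.7998e+02 -3.0000e-02  8.8930e+01] t 8.5
(425, -330, 284, 85) shift [-0.649 -0.062  0.023] turn [-0.001 -0.001  0.131]
(415, -430, 284, 82.8) shift [-0.502 -0.006 -0.   ] turn [-0.    -0.     0.073]
```

Emit:
carry_out([
  [[-0.04,-0.004,0.001],[0,0,0.006]],
  [[-0.1,-0.01,0.004],[0,0,0.02]],
  [[-0.18,-0.017,0.006],[0,0,0.035]],
  [[-0.27,-0.026,0.009],[0,0,0.054]],
  [[-0.36,-0.034,0.012],[0,0,0.073]],
  [[-0.45,-0.043,0.016],[0,0,0.092]],
  [[-0.54,-0.052,0.019],[0,0,0.11]],
  [[-0.61,-0.058,0.022],[0,0,0.125]],
  [[-0.64,-0.061,0.023],[0,0,0.13]],
  [[-0.649,-0.062,0.023],[0,0,0.131]],
])

```text
clock: 9.5
eef_pos: [425.1, -330.1, 284.0]
tool_rot: [-3.141, -0.001, 1.484]
wrist_force: [0.2, -0.3, -2.8]
finger_gap: 0.107
gripper_force: 68.2
```

Emit:
carry_out([
  [[-0.03,0,0],[0,0,0.005]],
  [[-0.08,-0.001,0],[0,0,0.012]],
  [[-0.15,-0.002,0],[0,0,0.022]],
  [[-0.22,-0.003,0],[0,0,0.032]],
  [[-0.29,-0.003,0],[0,0,0.042]],
  [[-0.36,-0.004,0],[0,0,0.052]],
  [[-0.43,-0.005,0],[0,0,0.062]],
  [[-0.48,-0.006,0],[0,0,0.07]],
  [[-0.502,-0.006,0],[0,0,0.073]],
  [[-0.502,-0.006,0],[0,0,0.073]],
  [[-0.502,-0.006,0],[0,0,0.073]],
])

```text
invalid input at $.increments: expected 1 to 10 rows
```

Emit:
carry_out([
  [[-0.03,0,0],[0,0,0.005]],
  [[-0.08,-0.001,0],[0,0,0.012]],
  [[-0.15,-0.002,0],[0,0,0.022]],
  [[-0.22,-0.003,0],[0,0,0.032]],
  [[-0.29,-0.003,0],[0,0,0.042]],
  [[-0.36,-0.004,0],[0,0,0.052]],
  [[-0.43,-0.005,0],[0,0,0.062]],
  [[-0.48,-0.006,0],[0,0,0.07]],
  [[-0.502,-0.006,0],[0,0,0.073]],
  [[-0.502,-0.006,0],[0,0,0.073]],
])

```text
clock: 10.5
eef_pos: [415.2, -429.9, 284.1]
tool_rot: [-3.141, -0.0, 1.446]
wrist_force: [-0.3, 0.8, -3.4]
finger_gap: 0.113
gripper_force: 68.2
```

```bash
python3 - <<'E'
from h import *
z=284
# bar at 45 mm outward of est. notch (537,-445), arm yaw -7.2
plan((495,-440,284,82.8),(495,-440,263,82.8))
s=vision.grab_frame("side")[:,:,::-1].copy();t=vision.grab_frame("top")[:,:,::-1].copy()
cv2.imwrite("pics/c6.png",np.hstack([crop(s,220,215,100,140,4),crop(t,400,220,100,140,4)]))
E
```

```text
now [ 415.2 -429.9  284.1] [-1.7998e+02 -2.0000e-02  8.2830e+01] t 10.5
(495, -440, 284, 82.8) shift [-0.     0.402  0.   ] turn [-0.001 -0.001  0.001]
(495, -440, 263, 82.8) shift [ 0.    -0.     0.105] turn [0. 0. 0.]
```

View pics/c6.png

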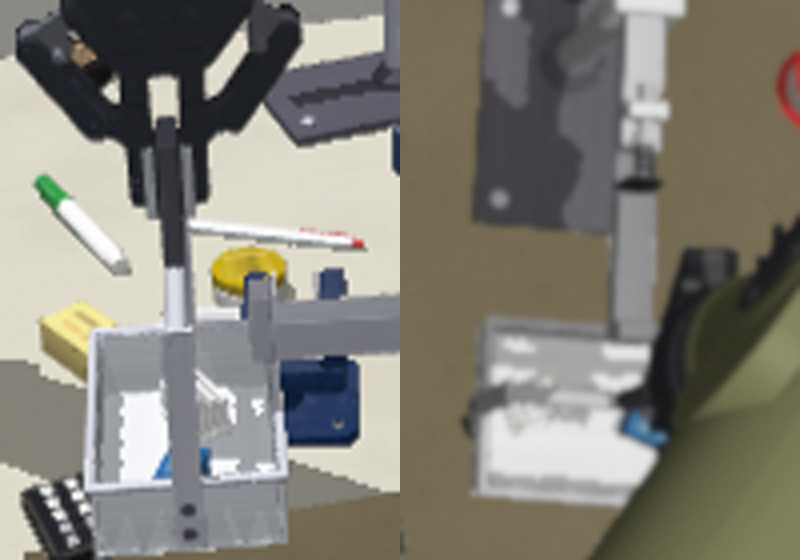

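Emit:
carry_out([
  [[0,0.02,0],[0,0,0]],
  [[0,0.07,0],[0,0,0]],
  [[0,0.13,0],[0,0,0]],
  [[0,0.19,0],[0,0,0]],
  [[0,0.25,0],[0,0,0]],
  [[0,0.31,0],[0,0,0]],
  [[0,0.36,0],[0,0,0]],
  [[0,0.39,0],[0,0,0]],
  [[0,0.4,0],[0,0,0]],
  [[0,0.4,0],[0,0,0]],
])

```text
clock: 11.6
eef_pos: [494.9, -439.2, 284.2]
tool_rot: [-3.141, -0.0, 1.447]
wrist_force: [0.4, -0.1, -3.0]
finger_gap: 0.112
gripper_force: 68.3
```

Emit:
carry_out([
  [[0,0,0.01],[0,0,0]],
  [[0,0,0.03],[0,0,0]],
  [[0,0,0.05],[0,0,0]],
  [[0,0,0.07],[0,0,0]],
  [[0,0,0.09],[0,0,0]],
  [[0,0,0.1],[0,0,0]],
  [[0,0,0.11],[0,0,0]],
  [[0,0,0.115],[0,0,0]],
  [[0,0,0.115],[0,0,0]],
])

```text
clock: 12.5
eef_pos: [494.9, -439.2, 261.3]
tool_rot: [-3.142, 0.0, 1.446]
wrist_force: [0.2, -0.1, -4.0]
finger_gap: 0.108
gripper_force: 68.2
```

```bash
python3 - <<'E'
from h import *
plan((495,-440,257,82.8)); s=bot.sense(); print(s["wrist_force"],s["ft_torque"])
s=vision.grab_frame("side")[:,:,::-1].copy();t=vision.grab_frame("top")[:,:,::-1].copy()
cv2.imwrite("pics/c7.png",np.hstack([crop(s,250,235,100,120,5)[:,:],crop(t,425,225,60,120,5)]))
E
```

```text
now [ 494.9 -439.2  261.3] [-180.      0.     82.88] t 12.5
(495, -440, 257, 82.8) shift [-0.004  0.001  0.021] turn [-0.     0.     0.003]
[ 0.23590005 -0.07433923 -3.97182971] [-0.07856198 -0.04576744  0.01005252]
```

View pics/c7.png

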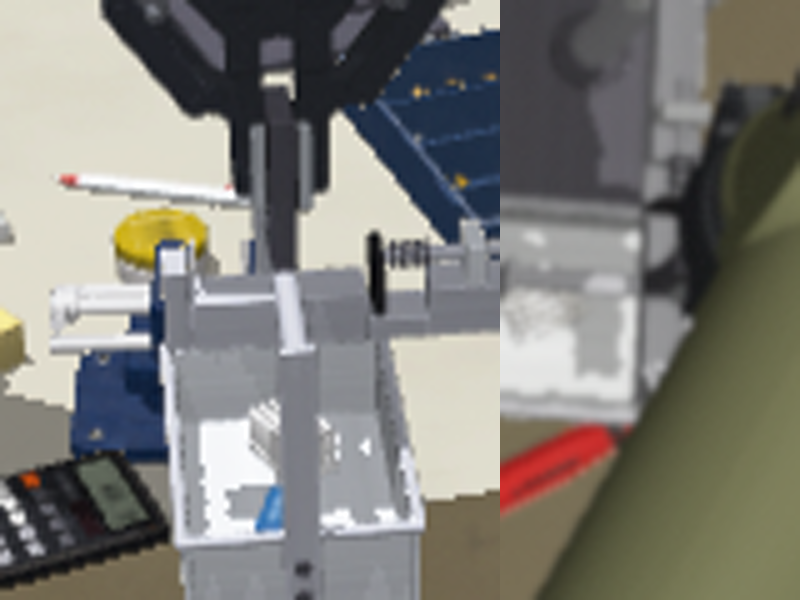

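Emit:
carry_out([
  [[0,0,0.005],[0,0,0]],
  [[0,0,0.01],[0,0,0]],
  [[0,0,0.015],[0,0,0]],
  [[0,0,0.015],[0,0,0]],
  [[0,0,0.015],[0,0,0]],
])

```text
clock: 13.1
eef_pos: [494.8, -439.2, 258.3]
tool_rot: [-3.141, 0.0, 1.446]
wrist_force: [-0.6, 0.2, -3.0]
finger_gap: 0.109
gripper_force: 68.3
```

Emit:
carry_out([
  [[0,0,0.003],[0,0,0]],
  [[0,0,0.007],[0,0,0]],
  [[0,0,0.007],[0,0,0]],
  [[0,0,0.007],[0,0,0]],
])

```text
clock: 13.5
eef_pos: [494.9, -439.3, 257.1]
tool_rot: [3.141, 0.0, 1.446]
wrist_force: [0.2, 0.5, -2.1]
finger_gap: 0.107
gripper_force: 68.4
```

Emit:
carry_out([
  [[0,0,0.003],[0,0,0]],
  [[0,0,0.006],[0,0,0]],
  [[0,0,0.006],[0,0,0]],
  [[0,0,0.006],[0,0,0]],
])

```text
clock: 13.9
eef_pos: [495.0, -439.3, 256.9]
tool_rot: [3.141, 0.001, 1.446]
wrist_force: [-1.7, 2.0, 5.8]
finger_gap: 0.108
gripper_force: 69.6
```

Emit:
carry_out([
  [[0,0,-0.004],[0,0,0]],
  [[0,0.015,-0.004],[0,0,0]],
  [[0,0.03,-0.004],[0,0,0]],
  [[0,0.05,-0.004],[0,0,0]],
  [[0,0.07,-0.004],[0,0,0]],
  [[0,0.09,-0.004],[0,0,0]],
  [[0,0.105,-0.004],[0,0,0]],
  [[0,0.11,-0.004],[0,0,0]],
  [[0,0.11,-0.004],[0,0,0]],
])

```text
clock: 14.8
eef_pos: [516.0, -443.0, 257.0]
tool_rot: [-3.141, 0.002, 1.445]
wrist_force: [-3.7, 0.1, 4.5]
finger_gap: 0.109
gripper_force: 69.5
```

Emit:
carry_out([
  [[0,0.01,0],[0,0,0]],
  [[0,0.02,0],[0,0,0]],
  [[0,0.025,0],[0,0,0]],
  [[0,0.025,0],[0,0,0]],
])

```text
clock: 15.2
eef_pos: [521.0, -443.5, 257.0]
tool_rot: [-3.141, 0.002, 1.445]
wrist_force: [-3.7, 0.0, 4.8]
finger_gap: 0.11
gripper_force: 69.5
```

Emit:
carry_out([
  [[0,0.01,0],[0,0,0]],
  [[0,0.015,0],[0,0,0]],
  [[0,0.015,0],[0,0,0]],
])

```text
clock: 15.5
eef_pos: [523.4, -443.9, 257.0]
tool_rot: [-3.139, 0.001, 1.445]
wrist_force: [-4.2, 1.5, 5.5]
finger_gap: 0.111
gripper_force: 69.6
```

Emit:
carry_out([
  [[0,0.01,0],[0,0,0]],
  [[0,0.015,0],[0,0,0]],
  [[0,0.015,0],[0,0,0]],
])

```text
clock: 15.8
eef_pos: [525.5, -444.2, 257.0]
tool_rot: [-3.138, 0.001, 1.445]
wrist_force: [-6.7, 1.5, 7.0]
finger_gap: 0.109
gripper_force: 69.8
```

Emit:
carry_out([
  [[0,0,-0.003],[0,0,0]],
  [[0,0,-0.005],[0,0,0]],
  [[0,0,-0.005],[0,0,0]],
  [[0,0,-0.005],[0,0,0]],
])

```text
clock: 16.2
eef_pos: [525.5, -444.2, 257.0]
tool_rot: [-3.137, 0.001, 1.445]
wrist_force: [-5.6, 1.5, 4.6]
finger_gap: 0.109
gripper_force: 69.3
```

Emit:
carry_out([
  [[0,0.01,0],[0,0,0]],
  [[0,0.01,0],[0,0,0]],
  [[0,0.01,0],[0,0,0]],
])

```text
clock: 16.5
eef_pos: [528.5, -444.4, 256.4]
tool_rot: [-3.139, 0.0, 1.445]
wrist_force: [-5.0, -1.1, -0.8]
finger_gap: 0.109
gripper_force: 68.7
```

Emit:
carry_out([
  [[0,0.01,0],[0,0,0]],
  [[0,0.01,0],[0,0,0]],
  [[0,0.01,0],[0,0,0]],
])

```text
clock: 16.8
eef_pos: [530.5, -444.3, 256.3]
tool_rot: [-3.139, -0.0, 1.446]
wrist_force: [-4.4, -1.9, -3.6]
finger_gap: 0.107
gripper_force: 68.4
```

Emit:
carry_out([
  [[0,0.01,0],[0,0,0]],
  [[0,0.015,0],[0,0,0]],
  [[0,0.022,0],[0,0,0]],
  [[0,0.022,0],[0,0,0]],
  [[0,0.022,0],[0,0,0]],
])

```text
clock: 17.3
eef_pos: [534.5, -444.8, 256.2]
tool_rot: [-3.138, -0.0, 1.446]
wrist_force: [-6.0, -1.0, -1.9]
finger_gap: 0.107
gripper_force: 68.5
```

Emit:
carry_out([
  [[0,0,0.005],[0,0,0]],
  [[0,0,0.01],[0,0,0]],
  [[0,0,0.01],[0,0,0]],
  [[0,0,0.01],[0,0,0]],
])

```text
clock: 17.7
eef_pos: [534.7, -444.3, 254.5]
tool_rot: [-3.139, -0.001, 1.446]
wrist_force: [-5.7, -0.1, -1.4]
finger_gap: 0.11
gripper_force: 68.7
```

Emit:
carry_out([
  [[0,0,0.005],[0,0,0]],
  [[0,0,0.01],[0,0,0]],
  [[0,0,0.015],[0,0,0]],
  [[0,0,0.015],[0,0,0]],
])

```text
clock: 18.1
eef_pos: [534.9, -444.1, 251.5]
tool_rot: [-3.139, -0.001, 1.446]
wrist_force: [-5.7, 0.8, -1.9]
finger_gap: 0.109
gripper_force: 68.7
```

Emit:
carry_out([
  [[0,0,0.005],[0,0,0]],
  [[0,0,0.01],[0,0,0]],
  [[0,0,0.015],[0,0,0]],
  [[0,0,0.015],[0,0,0]],
])

```text
clock: 18.5
eef_pos: [534.9, -444.0, 248.5]
tool_rot: [-3.139, -0.001, 1.446]
wrist_force: [-7.0, -0.7, -1.5]
finger_gap: 0.106
gripper_force: 68.7
```

Emit:
carry_out([
  [[0,0,0.005],[0,0,0]],
  [[0,0,0.01],[0,0,0]],
  [[0,0,0.01],[0,0,0]],
  [[0,0,0.01],[0,0,0]],
])

```text
clock: 18.9
eef_pos: [534.9, -444.0, 246.6]
tool_rot: [-3.139, -0.001, 1.446]
wrist_force: [-6.0, 0.1, -1.6]
finger_gap: 0.108
gripper_force: 68.7
```

Emit:
carry_out([
  [[0,0,0.003],[0,0,0]],
  [[0,0,0.006],[0,0,0]],
  [[0,0,0.006],[0,0,0]],
  [[0,0,0.006],[0,0,0]],
])

```text
clock: 19.3
eef_pos: [534.9, -444.0, 245.5]
tool_rot: [-3.139, -0.001, 1.446]
wrist_force: [-5.4, -0.1, -1.5]
finger_gap: 0.108
gripper_force: 68.7
```

Emit:
carry_out([
  [[0,0,0.003],[0,0,0]],
  [[0,0,0.004],[0,0,0]],
  [[0,0,0.004],[0,0,0]],
])

```text
clock: 19.6
eef_pos: [535.0, -444.0, 245.1]
tool_rot: [-3.139, -0.001, 1.446]
wrist_force: [-6.0, -0.0, 1.0]
finger_gap: 0.108
gripper_force: 68.9
```

Emit:
carry_out([
  [[0,-0.005,0],[0,0,0]],
  [[0,-0.01,0],[0,0,0]],
  [[0,-0.01,0],[0,0,0]],
  [[0,-0.01,0],[0,0,0]],
])

```text
clock: 20.0
eef_pos: [533.6, -443.9, 245.1]
tool_rot: [-3.14, -0.001, 1.446]
wrist_force: [-4.9, -0.3, -0.6]
finger_gap: 0.104
gripper_force: 68.7
```

Emit:
carry_out([
  [[0,-0.004,0],[0,0,0]],
  [[0,-0.006,0],[0,0,0]],
  [[0,-0.006,0],[0,0,0]],
])

```text
clock: 20.3
eef_pos: [532.6, -443.7, 245.1]
tool_rot: [-3.141, -0.001, 1.447]
wrist_force: [-4.0, 1.0, -1.7]
finger_gap: 0.106
gripper_force: 68.5
```

Emit:
carry_out([
  [[0,-0.004,0],[0,0,0]],
  [[0,-0.004,0],[0,0,0]],
  [[0,-0.004,0],[0,0,0]],
])

```text
clock: 20.6
eef_pos: [531.8, -443.6, 245.1]
tool_rot: [-3.141, -0.001, 1.447]
wrist_force: [-4.6, 0.5, -2.7]
finger_gap: 0.108
gripper_force: 68.4
```

Emit:
carry_out([
  [[0,-0.004,0],[0,0,0]],
  [[0,-0.004,0],[0,0,0]],
  [[0,-0.004,0],[0,0,0]],
])

```text
clock: 20.9
eef_pos: [531.3, -443.5, 245.2]
tool_rot: [-3.142, -0.0, 1.447]
wrist_force: [-2.7, 0.1, -3.9]
finger_gap: 0.107
gripper_force: 68.2
```

Emit:
carry_out([
  [[0,-0.003,0],[0,0,0]],
  [[0,-0.003,0],[0,0,0]],
  [[0,-0.003,0],[0,0,0]],
])

```text
clock: 21.2
eef_pos: [531.2, -443.5, 245.2]
tool_rot: [3.141, -0.0, 1.447]
wrist_force: [-1.0, -0.2, -7.5]
finger_gap: 0.106
gripper_force: 68.1
```

Emit:
carry_out([
  [[0,0,0.003],[0,0,0]],
  [[0,0,0.003],[0,0,0]],
  [[0,0,0.003],[0,0,0]],
])

```text
clock: 21.5
eef_pos: [531.1, -443.5, 245.2]
tool_rot: [3.141, 0.0, 1.447]
wrist_force: [-0.7, -0.5, -4.7]
finger_gap: 0.108
gripper_force: 68.3
```

Emit:
carry_out([
  [[0,0,0],[0,0,0]],
  [[0,0,0],[0,0,0]],
  [[0,0,0],[0,0,0]],
  [[0,0,0],[0,0,0]],
  [[0,0,0],[0,0,0]],
  [[0,0,0],[0,0,0]],
], claw=0.5, newtons=20)

```text
clock: 22.1
eef_pos: [530.6, -443.7, 245.1]
tool_rot: [3.141, 0.0, 1.446]
wrist_force: [-0.6, 0.5, -0.4]
finger_gap: 0.499
gripper_force: 0.0
```

```bash
python3 - <<'E'
from h import *
s=bot.sense(); print(s["wrist_force"],s["finger_gap"],s["eef_pos"])
s=vision.grab_frame("side")[:,:,::-1].copy()
cv2.imwrite("pics/c8.png",crop(s,270,225,110,120,5))
E
```

```text
[-0.59249459  0.49644171 -0.41076888] 0.49905558580495785 [ 530.64918189 -443.73942672  245.1079842 ]
```

View pics/c8.png

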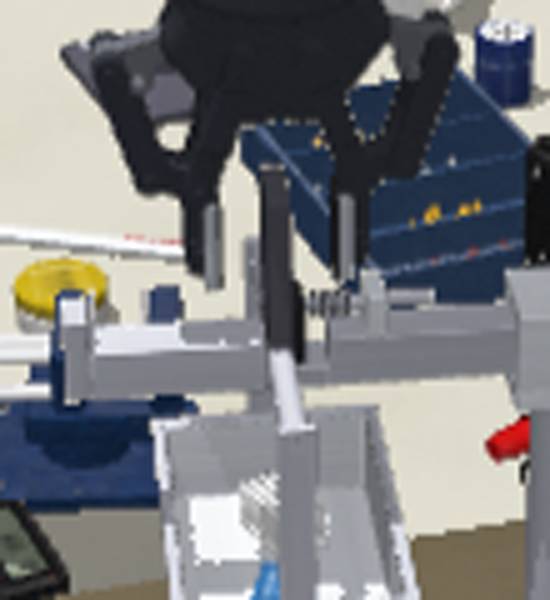

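The bar sits in the notch at about crop (280,350), with the bumper plate pressed against it. Both fingers are clear of the tab. I'll retreat straight up.

Emit:
carry_out([
  [[0,0,-0.04],[0,0,0]],
  [[0,0,-0.1],[0,0,0]],
  [[0,0,-0.2],[0,0,0]],
  [[0,0,-0.3],[0,0,0]],
  [[0,0,-0.4],[0,0,0]],
  [[0,0,-0.5],[0,0,0]],
  [[0,0,-0.5],[0,0,0]],
  [[0,0,-0.5],[0,0,0]],
  [[0,0,-0.5],[0,0,0]],
  [[0,0,-0.5],[0,0,0]],
])

```text
clock: 23.15
eef_pos: [530.2, -443.5, 343.5]
tool_rot: [-3.14, -0.001, 1.446]
wrist_force: [0.2, -0.1, -0.5]
finger_gap: 0.502
gripper_force: 0.0
```

```bash
python3 - <<'E'
from h import *
s=vision.grab_frame("side")[:,:,::-1].copy()
cv2.imwrite("pics/c9.png",crop(s,270,225,110,150,4))
E
```

```text
(no output)
```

View pics/c9.png

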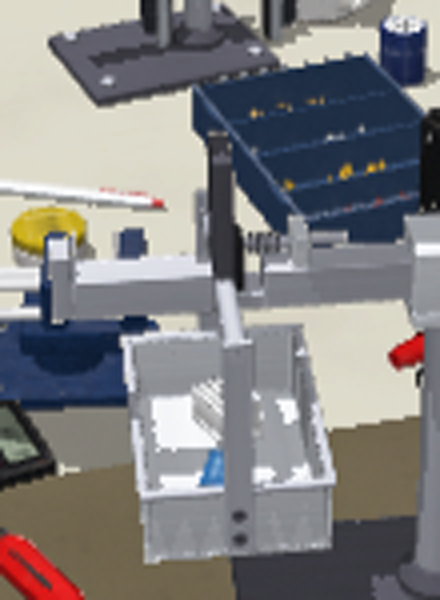

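The basket hangs level in the notch, held by the bumper at crop (240,255). Both parts are still inside and the gripper is clear.

```bash
python3 -c "
from bench import bot
print(bot.sign_off())"
```

```text
the job is handed in; nothing more can be done
None
```

The basket hangs level in the sprung hook's notch with the bumper holding the bar and both loose parts still inside; I handed the job in at about 23 s, but sign-off returned no verdict.

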